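Close and clamp the adjustable book rack

TASK

Close up the little book rack: loosen the wing knob on its sliding end, gently slide that end up until the three books are pressed snug together against the fixed end, and then tighten the knob fully home so that it stays there. Keep the books upright in the rack, do not squeeze them hard, and leave everything else on the table alone.

Things in the scene. Friction and masses are not known exactly. Their poses are not given: they have to be found in the camera images.
- rack: wooden book rack fixed to the table: a base board 140 mm (its x) by 360 mm (its y), 16 mm thick, origin at the centre of its underside on the table, z up. The fixed end is an upright board 15 mm thick, 140 mm wide and 90 mm high at the +y end; its inner face is at y = +165 mm. The sliding end moves along y; loosened it slides with about 1 N of friction (each book pushed adds 1 to 2 N).
- sliding_end: sliding end: upright board 140 mm wide (x), 15 mm thick, 90 mm high on a steel foot. Origin at the foot of the board's inner face (towards the books), 16 mm above the table; axes as the rack's. It travels in the rack's frame from y = -65 mm (fully open) to +135 mm. The foot, 70 mm wide (x), 18 mm high, reaches back (-y) to 117 mm and carries the wing knob, axis 75 mm behind the face.
- knob (a joint): angle of the clamp's wing knob in rad: 0 is fully tight (stop), it grows anticlockwise seen from above as the knob is loosened, to a stop at 1.4. The clamp grips below about 0.8 (tight, it holds against 25 N) and is free above. The knob stays where it is left; it takes up to about 0.3 N m to turn.
- knob_grip (a point): centre of the wing knob's bar: 64 mm long (the point's x axis), 16 mm thick (its y axis), 30 mm high, z up; this point lies 72 mm above the table, on the turning axis. With the knob fully tight the bar lies along the rack's x axis. Below the bar are a 24 mm stem and, 28 mm below this point, a flat collar of 38 mm diameter on the foot. The knob can be used as the handle for sliding.
- book_a: pocket book in grey cloth standing on its long edge on the rack, nearest the fixed end: 130 mm long (its x), 24 mm thick (its y), 95 mm high. Origin at the centre of its underside, z up.
- book_b: middle book, blue cloth, 130 mm long (x), 30 mm thick (y), 95 mm high; origin at the centre of its underside.
- book_c: book nearest the sliding end, grey cloth, 130 mm long (x), 26 mm thick (y), 95 mm high; origin at the centre of its underside. The three books together are 80 mm thick; they start with gaps of some millimetres between them and to the fixed end.
- bell: bystander: chrome hand bell, standing, 76 mm in diameter, 122 mm high, origin at the centre of its underside.
- pill_case: bystander: upright lipstick-shaped stainless steel pill case, 30 mm in diameter, 90 mm high, origin at the centre of its underside.
- pebble: bystander: grey stone pebble, 72 mm in diameter, 30 mm high, origin at the centre of its underside.
- coaster: bystander: round wooden coaster, 96 mm in diameter, 10 mm thick, origin at the centre of its underside.
- key_bowl: bystander: white ceramic bowl, 140 mm in diameter, 45 mm high, origin at the centre of its underside.
Mind the look-alikes: they are no part of the job. Leave any black or red look-alike of the book_b alone.

How it is judged:
By the outcome, as a careful person would: the job done as asked, in the order asked, and still so for the second after the job is handed in, with the robot touching nothing.
It also fails if it takes over 43 s, if anything falls off the work surface, if the arm or the gripper's body presses on something with over 40 N, if the wrist force passes 120 N, or if a joint passes its speed limit or range.

ROBOT

A 6-joint arm with a two-finger parallel gripper is mounted at the origin on the work surface. World frame = base frame: x ahead of the robot, y to its left, z up, the work surface at z = 0. Lengths are in mm, angles in degrees, forces in N, time in s.
With the tool pointing down it reaches from about 350 to 850 mm from the base axis. Payload 8.1 kg.
Tool frame: the origin (TCP) lies midway between the tips of the shut fingers; the grasp point (between the pads) lies 19 mm behind it (r.grasp_offset is the distance from the TCP to the grasp point, in mm); z points along the fingers, x is the direction in which the jaws open and shut, and the axes are right-handed (so a half turn about z gives the same grasp; the last joint's range is limited). The gripper opens to 85 mm and grips with 20 to 120 N. Pads are 22 mm wide; open, the fingers measure 114 mm over their backs; the gripper's body (76 mm by 85 mm) begins 54 mm behind the grasp point. The pads swing forward as they close: fully open they stand 13 mm farther back than shut.
Start: joints at [-80.466, 7.471, 85.268, -0, 87.261, -4.893], TCP at [149.509, -581.078, 192.992] pointing down, gripper open.
Joint ranges: [-169.43, 169.43], [-51.17, 129.36], [1.28, 143.12], [-76.62, 256.62], [0, 156.53], [-152.29, 152.29]. Speed limits (degrees/s): [136.94, 136.94, 159.86, 180, 180, 180].

INTERFACE

Orientations are given as [roll, pitch, yaw] about the fixed x, y, z axes, in that order (R = Rz(yaw) Ry(pitch) Rx(roll)).
In Python, from bench import r, optics, hand_in gives the robot as it stands.
- The arm moves only by the shell command python3 -m pendant 'ROWS' [FORCE]. ROWS is JSON, a list of rows, each a list of 5 numbers: the opening, from 0 (shut) to 1 (fully open), then the shift along the tool's x, y, z in mm, then the turn about the tool's z in degrees. A call has 1 to 10 rows; each row shifts and turns the commanded pose from where the row before left it, along the tool's axes as they then stand; what a row does not reach is not made up. A row lasts 1/10 s, in which the tool goes at most 50 mm and 8.59 degrees, less where a joint would pass 70% of its speed; a pose out of reach is approached as far as the arm can. A call with a gripper value outside its range is refused whole. The fingers move at their own pace and stop on an object; FORCE is the grip in N (left out, the last holds). Time passes only in rows, so rows that do not move let the fingers close. It gives the time, the measured TCP pose, the force and the opening at its end, in the units of the state.
- r.sense(): the state, without advancing time (a new reading comes with each control period).
- optics.snapshot(name): name is "scene" or "top" or "wrist"; returns (picture, depth): 400x640x3 uint8, blue, green, red; 400x640 float32, mm along the optical axis (not along the pixel's ray), 0 where there is no reading.
- optics.camera_params(name): a dict with "camera_matrix" (3x3 intrinsics, pixels), "k1" (the pictures are not rectified: a ray, as slopes to the right and down, at radius r is drawn at 1 + k1 r^2 times it, then the intrinsics apply), "eye" and "orientation" of the camera in the world. Camera axes: x right, y down, z forward; pixel columns grow to the right and rows downward; lengths in mm; the calibration is good to about 2 mm. A picture is of the moment at which its call begins: read the wrist's pose just before it. camera_params takes no time and is no camera call; for the wrist camera it gives the pose at the moment of the call.
- hand_in(): hands the job in, once; it reports no verdict.
Trained networks look in the newest picture that a camera, given by its name, has taken for a name from the list of things; names that differ only in an ending like _2 or _b are one class to them, and where a whole thing is asked for, a point or a joint stands for the part that bears it (a point fixed in the world has none). Each returns a list of dicts, best first, with "score" (0 to 1); they miss things now and then, are a little off and sometimes report something else, mostly with a low value. They report only what shows in the picture. A call takes as long as a camera call. They do not tell look-alikes from the thing itself.
- optics.search_frame(camera, query): "at" ([x, y, z] in mm, in world coordinates, good to about 4 mm: the middle of the surface that is visible of it).
The state is a dict: "time": time; "joint_pos": joint angles; "qd": joint speeds; "joint_efforts": joint torques, N m; "tool_pos": TCP position; "tcp_rot": TCP orientation; "ft_force": force on the tool from outside, world axes, zero at the start; "wrist_torque": the same for the moment, N m; "finger_gap": finger opening in mm.
Only numpy, scipy, OpenCV 4.12 (cv2) and the standard library are available. Lean on these libraries where they do the work, as an engineer would, in place of code of your own. Each camera call takes 0.05 s, during which the arm holds its last target. There are 200 camera calls.

## Working session

There is one attempt and no reset: what is moved stays moved. The work goes in short steps, Python scripts to look and compute and a shell command to move; the robot and the scene stay as the last step left them, time stands still between calls to the robot, and variables do not carry over. Pictures are saved under pics/ and viewed, about 8 in all and at most 12, crops included, and the job is handed in when it is done.

```bash
mkdir -p pics; ls; cat > h.py <<'E'
import numpy as np, cv2, json
from bench import r, optics
from scipy.spatial.transform import Rotation as R
def snap(n,f=None):
    p=optics.camera_params(n); im,d=optics.snapshot(n)
    if f: cv2.imwrite('pics/'+f,im)
    return im,d,p
def rot(p):
    o=np.array(p['orientation'],float)
    return o if o.shape==(3,3) else R.from_euler('xyz',o,degrees=True).as_matrix()
def pts(d,p):
    K=np.array(p['camera_matrix'],float); h,w=d.shape
    v,u=np.mgrid[:h,:w].astype(np.float32)
    q=cv2.undistortPoints(np.stack([u.ravel(),v.ravel()],1)[:,None],K,np.array([p['k1'],0,0,0,0.]))[:,0]
    c=np.c_[q,np.ones(len(q))]*d.reshape(-1,1)
    return (c@rot(p).T+np.array(p['eye'])).reshape(h,w,3)
E
python3 - <<'E'
from h import *
print(r.sense())
for n in('scene','top'):
    im,d,p=snap(n,n+'1.png'); print(n,p); np.savez(n+'1.npz',P=pts(d,p),d=d)
    for q in('rack','sliding_end','knob','knob_grip','book_b'):
        print(q,[(np.round(x['at']).tolist(),round(x['score'],2)) for x in optics.search_frame(n,q)])
E
```

```text
pics
{'time': 0.0, 'joint_pos': array([-8.04662083e+01,  7.51497567e+00,  8.53289919e+01, -1.91855786e-03,
        8.72600896e+01, -4.89515117e+00]), 'qd': array([ 0.02319461,  0.01702195,  0.01717546,  0.01269572,  0.04000735,
       -0.0436761 ]), 'joint_efforts': array([ 5.98330480e-04, -5.69400573e+01, -5.00554597e+01, -1.45876506e-04,
        1.45245093e-02, -9.72972572e-06]), 'tool_pos': array([ 149.39379916, -580.47632998,  191.94861257]), 'tcp_rot': array([-1.79993030e+02,  1.03841188e-01, -7.55709574e+01]), 'ft_force': array([-0.51324103, -0.16148734, -0.56250641]), 'wrist_torque': array([-0.03225884, -0.02298661,  0.03703938]), 'finger_gap': 85.17233274279721}
scene {'camera_matrix': array([[464.12899431,   0.        , 317.4454387 ],
       [  0.        , 464.12899431, 200.48374047],
       [  0.        ,   0.        ,   1.        ]]), 'k1': 0.023083581048799828, 'eye': array([1010.95178393,  241.25359413, 1040.48936796]), 'orientation': array([-149.43722981,   -0.20492208,  125.66200255])}
rack [([541.0, -78.0, 16.0], 0.79)]
sliding_end [([528.0, -98.0, 61.0], 0.69)]
knob 
[... 212 characters left out ...]
271.0, 85.0], 0.7)]
top {'camera_matrix': array([[364.87861414,   0.        , 318.14518571],
       [  0.        , 364.87861414, 199.39942197],
       [  0.        ,   0.        ,   1.        ]]), 'k1': -0.08429318628682105, 'eye': array([483.65727794, -96.02373088, 839.69172209]), 'orientation': array([-174.99424825,    1.42160288,  -88.45215963])}
rack [([522.0, -87.0, 11.0], 0.85)]
sliding_end [([518.0, -137.0, 32.0], 0.55)]
knob [([521.0, -162.0, 87.0], 0.54)]
knob_grip [([519.0, -162.0, 90.0], 0.73), ([683.0, -188.0, 39.0], 0.36)]
book_b [([520.0, 103.0, 110.0], 0.67), ([518.0, 70.0, 107.0], 0.66), ([511.0, 260.0, 90.0], 0.66), ([331.0, 191.0, 88.0], 0.66), ([526.0, 23.0, 103.0], 0.57)]
```

View pics/scene1.png

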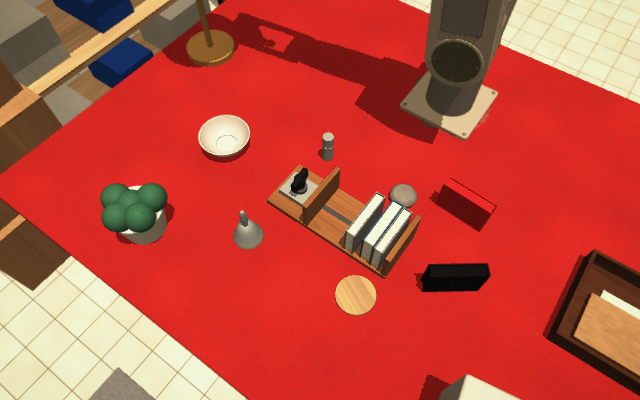

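View pics/top1.png

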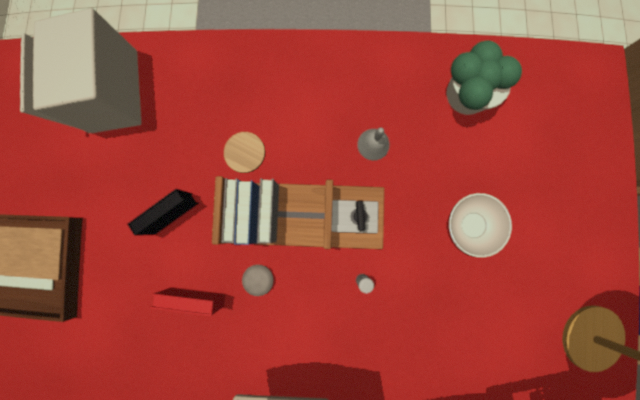

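```bash
python3 - <<'E'
from h import *
for n in('scene','top'):
    P=np.load(n+'1.npz')['P']
    X,Y,Z=P[...,0],P[...,1],P[...,2]
    # knob bar top: z 78..95
    m=(abs(X-523)<45)&(abs(Y+160)<45)&(Z>74)&(Z<97); 
    q=P[m]; print(n,'knob',m.sum(),q.mean(0),np.median(q[:,2]))
    if m.sum()>20:
        rc=cv2.minAreaRect(q[:,:2].astype(np.float32)); print(rc)
    m=(abs(X-530)<100)&(Y>-130)&(Y<200)&(Z>90)&(Z<125)
    q=P[m]
    h,e=np.histogram(q[(abs(q[:,0]-530)<25),1],bins=np.arange(-130,200,4)); print([(int(a),int(b)) for a,b in zip(e,h) if b])
    for lo,hi,zl,zh in((-110,-70,85,130),(10,180,100,125)):
        k=P[(abs(X-530)<100)&(Y>lo)&(Y<hi)&(Z>zl)&(Z<zh)]; 
        if len(k)>20: print(lo,len(k),k[:,2].mean(),cv2.minAreaRect(k[:,:2].astype(np.float32)))
E
```

```text
scene knob 192 [ 524.15613337 -159.39304842   83.2854719 ] 84.14430676810701
((521.80029296875, -160.9923553466797), (63.248558044433594, 26.972259521484375), 19.87152671813965)
[(-106, 1), (-102, 17), (-98, 31), (-94, 31), (-90, 55), (-86, 4), (18, 18), (22, 46), (26, 30), (30, 34), (34, 35), (38, 29), (42, 54), (46, 6), (58, 1), (62, 35), (66, 33), (70, 37), (74, 31), (78, 36), (82, 33), (86, 31), (90, 35), (94, 40), (98, 37), (102, 36), (106, 34), (110, 34), (114, 51), (122, 4), (126, 36), (130, 35), (134, 40), (138, 35)]
-110 449 101.27825815006938 ((523.0943603515625, -93.73661041259766), (17.42958641052246, 141.80844116210938), 89.75012969970703)
10 2298 106.72456021731517 ((523.8807373046875, 79.83891296386719), (121.150634765625, 141.1844940185547), 89.54653930664062)
top knob 290 [ 518.56155805 -164.02253068   86.32638229] 87.31308529060198
((519.2976684570312, -164.31137084960938), (62.24197006225586, 27.086254119873047), 1.4510579109191895)
[(-106, 39), (-102, 48), (-98, 49), (-94, 49), (-90, 2), (14, 55), (18, 41), (22, 51), (26, 49), (30, 46), (34, 45), (38, 59), (42, 9), (58, 81), (62, 39), (66, 48), (70, 47), (74, 50), (78, 49), (82, 48), (86, 56), (90, 53), (94, 35), (98, 47), (102, 46), (106, 47), (110, 57), (114, 24), (122, 80), (126, 44), (130, 48), (134, 44), (138, 6)]
-110 510 107.02390702290751 ((518.9450073242188, -97.19279479980469), (14.997575759887695, 137.3642578125), 89.49121856689453)
10 3214 108.75368469024406 ((520.4642333984375, 77.72372436523438), (122.83592987060547, 140.01776123046875), 89.12690734863281)
```

The scene picture shows the rack in the middle, with the black knob at (298,182), the sliding board at (320,193), the books at (365–400,230) and the fixed end at (402,245). book_b is the blue one in the rack. The red look-alike at (467,203) and the black one at (455,277) stand on the table outside the rack.

The top picture agrees: knob at (361,216), sliding board at (328,214). The measured heights and board-to-knob distance also fit: bar top about 87 mm, board about 106 mm, knob about 75 mm behind the inner face. I'll move above the knob now.

```bash
python3 -m pendant '[[0.5,-26,-38.7,0,0],[0.5,-26,-38.7,0,0],[0.5,-26,-38.7,0,0],[0.5,-26,-38.7,0,0],[0.5,-26,-38.7,0,0],[0.5,-26,-38.7,0,0],[0.5,-26,-38.7,0,0],[0.5,-26,-38.7,0,0],[0.5,-26,-38.7,0,0],[0.5,-26,-38.7,0,0]]' 40 && python3 -m pendant '[[0.5,-26,-38.7,0,0],[0.5,-26,-38.7,0,0],[0.5,0,0,0,7.2],[0.5,0,0,0,7.2],[0.5,0,0,0,0],[0.5,0,0,0,0]]'
python3 - <<'E'
from h import *
im,d,p=snap('wrist','w1.png'); P=pts(d,p); np.savez('w1.npz',P=P)
s=r.sense(); print(s['tool_pos'],s['tcp_rot'],s['finger_gap'],s['ft_force'],p['eye'],p['orientation'])
for q in('knob_grip',): print(optics.search_frame('wrist',q))
X,Y,Z=P[...,0],P[...,1],P[...,2]
m=(abs(X-521)<50)&(abs(Y+162)<45)&(Z>80)&(Z<97)
q=P[m]; print(m.sum(),q.mean(0),cv2.minAreaRect(q[:,:2].astype(np.float32)))
E
```

```text
time: 1.6
tool_pos: [460.6, -231.3, 193.4]
tcp_rot: [-180.0, -0.0, -75.6]
ft_force: [0.5, -0.2, 0.5]
finger_gap: 42.8
time: 2.2
tool_pos: [521.5, -163.3, 193.0]
tcp_rot: [-180.0, -0.0, -89.8]
ft_force: [-0.0, 0.5, 0.2]
finger_gap: 42.8
[ 521.4188157  -163.45117308  193.04419663] [-1.79994355e+02 -2.34594554e-03 -8.98003701e+01] 42.63071600982413 [-1.78048661  0.48028794  0.0623789 ] [ 605.74588962 -162.85482394  373.41604146] [ 1.60828743e+02 -5.84734103e-03 -8.97638873e+01]
[{'at': [527.7, -162.4, 85.6], 'score': 0.91}, {'at': [532.9, 19.3, 93.5], 'score': 0.43}, {'at': [517.2, 70.4, 106.4], 'score': 0.17}]
1419 [ 521.76095972 -161.8260664    85.59433375] ((520.1593017578125, -161.7935791015625), (26.96397590637207, 63.10795593261719), 83.88798522949219)
```

View pics/w1.png

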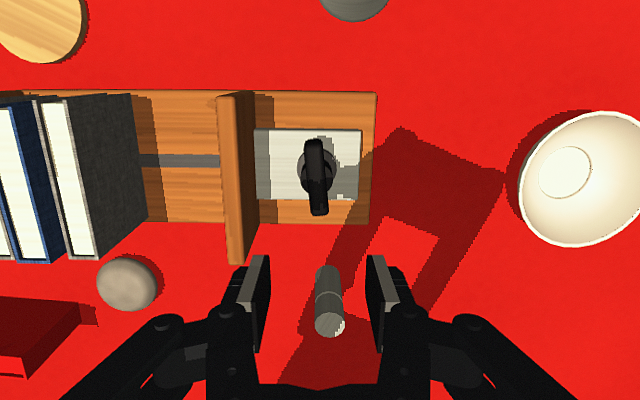

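The wrist picture shows the black bar from (313,140) to (319,215), with the foot plate at (252–362,128–200). The pill case at (328,300) is well clear in depth. I'll compute the bar's direction and the rack's yaw.

```bash
python3 - <<'E'
from h import *
P=np.load('w1.npz')['P']; X,Y,Z=P[...,0],P[...,1],P[...,2]
for zl in(80,84,86):
    q=P[(abs(X-521)<50)&(abs(Y+162)<45)&(Z>zl)&(Z<97)][:,:2]
    v,_,_=np.linalg.svd(np.cov((q-q.mean(0)).T)); print(zl,len(q),q.mean(0),np.degrees(np.arctan(v[1,0]/v[0,0])),q.min(0),q.max(0))
q=P[(abs(X-521)<80)&(Y>-115)&(Y<-75)&(Z>98)&(Z<115)]
print('board',len(q),q.min(0),q.max(0),q.mean(0)); v,_,_=np.linalg.svd(np.cov((q-q.mean(0))[:,:2].T)); print(np.degrees(np.arctan(v[1,0]/v[0,0])))
E
```

```text
80 1419 [ 521.76095972 -161.8260664 ] 5.982284726185735 [ 488.68334258 -175.45130428] [ 551.80542732 -148.30070666]
84 1237 [ 521.37877347 -161.78707193] 5.847911401315438 [ 488.68334258 -172.33140682] [ 551.4244166  -152.02160025]
86 710 [ 520.32885631 -161.82205168] 5.974609131872441 [ 489.36227324 -170.57571517] [ 550.29526967 -152.93230507]
board 3390 [ 451.17796579 -102.56675957   98.0039946 ] [589.92542289 -86.26253638 107.74349451] [525.90768811 -95.42438579 104.84030758]
-0.5879001165058704
```

```bash
python3 -m pendant '[[0.5,-1.6,0.9,30,-5.8],[0.5,0,0,40,0],[0.5,0,0,40,0],[0.5,0,0,20,0],[0.5,0,0,8,0],[0.5,0,0,0,0],[0,0,0,0,0],[0,0,0,0,0],[0,0,0,0,0],[0,0,0,0,0]]' 40 && python3 -m pendant '[[0,0,0,0,0],[0,0,0,0,0]]'; python3 -c "
from h import *
s=r.sense(); print(s['tool_pos'],s['tcp_rot'],s['ft_force'],s['wrist_torque'],s['finger_gap'])"
```

```text
time: 3.3
tool_pos: [521.3, -161.9, 56.0]
tcp_rot: [-179.9, -0.0, -84.2]
ft_force: [-0.4, 0.0, 0.5]
finger_gap: 0.1
time: 3.5
tool_pos: [520.7, -161.6, 55.2]
tcp_rot: [-180.0, -0.0, -84.2]
ft_force: [-0.1, -0.3, 0.2]
finger_gap: 0.2
[ 520.70722467 -161.61886744   55.18192694] [-1.79987304e+02 -5.42644144e-03 -8.41683273e+01] [-0.14004884 -0.32975682  0.16361364] [0.02556327 0.00594439 0.01122892] 0.24191340265294217
```

The fingers shut to 0, which a 16 mm bar between them wouldn't allow, so I'll look.

```bash
python3 - <<'E'
from h import *
a,_,_=snap('wrist'); b,_,_=snap('scene')
cv2.imwrite('pics/c2.png',np.vstack([a[:300,80:560],cv2.resize(b[120:270,220:460],(480,300))]))
E
```

```text
(no output)
```

View pics/c2.png

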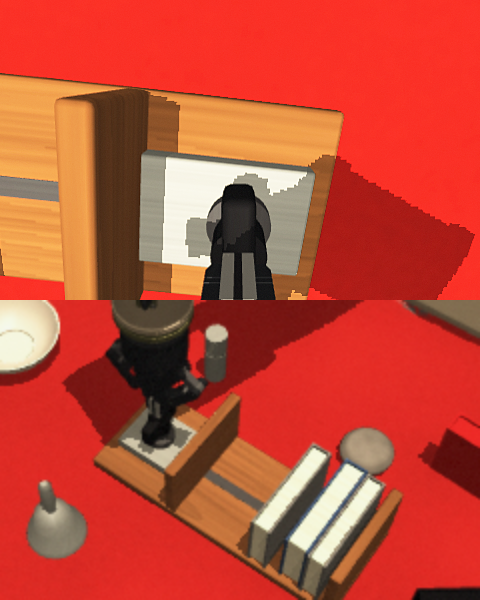

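The bar sticks out from between the two fingers at about (238,215) in the upper crop, so it looks gripped and the gap reading looks wrong. I'll test with a small loosening turn while watching wrist torque.

```bash
python3 -m pendant '[[0,0,0,0,-4],[0,0,0,0,-4],[0,0,0,0,-4],[0,0,0,0,-4]]'; python3 - <<'E'
from h import *
s=r.sense(); print(s['tool_pos'],s['tcp_rot'],s['ft_force'],s['wrist_torque'],s['finger_gap'])
a,d,p=snap('wrist'); P=pts(d,p)
cv2.imwrite('pics/c3.png',cv2.resize(a[100:300,200:440],None,fx=2.5,fy=2.5))
X,Y,Z=P[...,0],P[...,1],P[...,2]
q=P[(X>525)&(X<560)&(abs(Y+162)<30)&(Z>78)&(Z<92)]; print(len(q),q.mean(0),q.min(0),q.max(0))
v,_,_=np.linalg.svd(np.cov((q-q.mean(0))[:,:2].T)); print(np.degrees(np.arctan(v[1,0]/v[0,0])))
E
```

```text
time: 4.0
tool_pos: [520.6, -161.6, 54.9]
tcp_rot: [180.0, 0.0, -68.0]
ft_force: [0.4, -0.5, -0.6]
finger_gap: 0.1
[ 520.56012394 -161.57325393   54.92056476] [ 1.79991895e+02  7.60697523e-03 -6.80064361e+01] [ 0.44911722 -0.52402188 -0.58177328] [-0.03298746  0.00494618  0.01066963] 0.08067734536887756
2085 [ 539.05745351 -159.25286016   84.92175232] [ 525.01493289 -174.47920286   78.01544931] [ 552.21354314 -148.86125244   88.16271433]
7.811834648643505
```

View pics/c3.png

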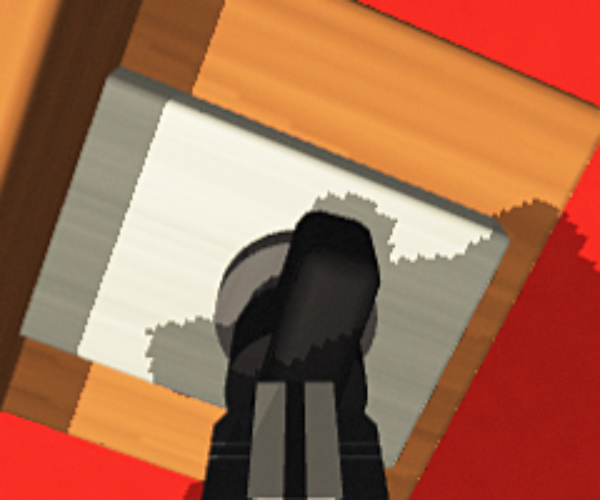

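The bar didn't turn with the tool: it sits about 16° off in the crop, and the torque is near 0. The fingers are therefore not around it. I'll check where they really are, using depth.

```bash
python3 - <<'E'
from h import *
def proj(p,w):
    c=rot(p).T@(np.array(w)-p['eye']); x,y=c[:2]/c[2]; f=1+p['k1']*(x*x+y*y); K=p['camera_matrix']
    return np.round([K[0,0]*x*f+K[0,2],K[1,1]*y*f+K[1,2],c[2]],1)
p=optics.camera_params('wrist'); t=r.sense()['tool_pos']
print('tcp px',proj(p,t),'grasp',proj(p,t+[0,0,19]))
a,d,p=snap('wrist'); P=pts(d,p)
for c in (305,309,318,323,328): 
    print(c,[(rr,np.round(P[rr,c]).astype(int).tolist()) for rr in (210,230,245,250,256,262,275,300,340)])
a,d,p=snap('scene'); P=pts(d,p); print('scene tcp',proj(p,t)); 
cv2.imwrite('pics/c4.png',cv2.resize(a[120:240,240:400],None,fx=4,fy=4,interpolation=2))
X,Y,Z=P[...,0],P[...,1],P[...,2]
for z in range(40,150,10):
    q=P[(abs(X-515)<70)&(abs(Y+162)<45)&(abs(Z-z)<5)]
    if len(q):print(z,len(q),np.round(q.min(0)),np.round(q.max(0)))
E
```

```text
tcp px [318.  233.9 198.1] grasp [318.  250.  180.1]
305 [(210, [527, -151, 43]), (230, [529, -151, 76]), (245, [524, -153, 81]), (250, [523, -154, 83]), (256, [529, -152, 101]), (262, [528, -153, 105]), (275, [529, -153, 115]), (300, [529, -153, 131]), (340, [530, -154, 152])]
309 [(210, [528, -153, 44]), (230, [531, -153, 79]), (245, [527, -154, 86]), (250, [525, -155, 86]), (256, [529, -154, 100]), (262, [529, -154, 105]), (275, [529, -154, 115]), (300, [529, -155, 130]), (340, [521, -158, 141])]
318 [(210, [544, -152, 84]), (230, [536, -155, 86]), (245, [529, -158, 87]), (250, [527, -159, 87]), (256, [531, -157, 100]), (262, [531, -157, 106]), (275, [531, -157, 116]), (300, [530, -158, 130]), (340, [514, -164, 130])]
323 [(210, [546, -154, 86]), (230, [536, -158, 86]), (245, [530, -160, 87]), (250, [527, -161, 86]), (256, [532, -159, 101]), (262, [531, -160, 104]), (275, [531, -159, 115]), (300, [531, -159, 131]), (340, [522, -163, 139])]
328 [(210, [547, -156, 87]), (230, [538, -159, 87]), (245, [531, -162, 86]), (250, [528, -163, 86]), (256, [532, -162, 99]), (262, [533, -161, 107]), (275, [532, -161, 115]), (300, [531, -161, 131]), (340, [531, -161, 149])]
scene tcp [ 299.6  182.9 1170.5]
40 115 [ 490. -200.   35.] [ 558. -127.   45.]
50 12 [ 514. -155.   45.] [ 532. -148.   54.]
60 24 [ 498. -164.   55.] [ 554. -148.   65.]
70 34 [ 494. -164.   65.] [ 554. -147.   75.]
80 82 [ 496. -173.   75.] [ 554. -147.   85.]
90 40 [ 500. -166.   85.] [ 553. -151.   93.]
100 17 [ 515. -170.   97.] [ 534. -148.  105.]
110 30 [ 519. -172.  105.] [ 536. -148.  115.]
120 22 [ 517. -169.  115.] [ 535. -146.  124.]
130 21 [ 522. -166.  125.] [ 538. -144.  135.]
140 72 [ 511. -194.  135.] [ 545. -125.  145.]
```

View pics/c4.png

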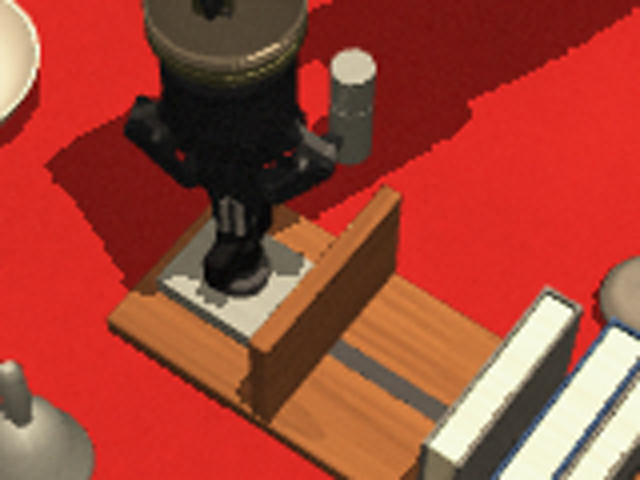

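Picture c4 shows the gripper over the knob, but the finger tips are hidden. Depth puts the visible finger ends at z≈97, above the bar, although the reported TCP is at 55. I'll open the fingers, turn back, and measure the tips directly.

```bash
python3 -m pendant '[[0.5,0,0,0,8],[0.5,0,0,0,8],[0.5,0,0,0,0],[0.5,0,0,0,0]]'; python3 - <<'E'
from h import *
s=r.sense(); t=s['tool_pos']; Rt=R.from_euler('xyz',s['tcp_rot'],degrees=True).as_matrix(); print(t,s['tcp_rot'],s['finger_gap'])
a,d,p=snap('wrist','w5.png'); P=pts(d,p)
T=(P-t)@Rt   # tool frame
print('eye in tool',(p['eye']-t)@Rt)
# finger pixels: near camera, |y|<20
for side in(-1,1):
    m=(side*T[...,0]>10)&(side*T[...,0]<55)&(abs(T[...,1])<18)&(T[...,2]<8)&(d>0)
    q=T[m]
    for z in range(-120,10,6):
        k=q[abs(q[:,2]-z)<3]
        if len(k): print(side,z,len(k),np.round(k.min(0)),np.round(k.max(0)))
E
```

```text
time: 4.55
tool_pos: [520.6, -161.6, 55.0]
tcp_rot: [180.0, 0.0, -84.0]
ft_force: [-0.5, -0.3, 0.0]
finger_gap: 42.7
[ 520.58463184 -161.59603039   54.96986328] [ 1.79995356e+02  3.33393316e-03 -8.40028323e+01] 42.7126871997698
eye in tool [-1.02744463e-01 -8.42982845e+01 -1.80380761e+02]
-1 -120 1001 [ -55.  -18. -122.] [ -12.  -11. -117.]
-1 -114 2088 [ -55.  -18. -117.] [ -10.   -5. -111.]
-1 -108 1776 [ -55.  -18. -111.] [ -10.   -3. -105.]
-1 -102 1129 [ -55.  -17. -105.] [-17.   9. -99.]
-1 -96 3535 [-55. -14. -99.] [-20.  13. -93.]
-1 -90 1493 [-55. -14. -93.] [-21.  13. -87.]
-1 -84 747 [-52. -14. -87.] [-23.   1. -81.]
-1 -78 608 [-39. -12. -81.] [-21.  12. -75.]
-1 -72 418 [-35. -12. -75.] [-21.  12. -69.]
-1 -66 434 [-35. -12. -69.] [-21.  11. -63.]
-1 -60 385 [-35. -12. -63.] [-21.  12. -57.]
-1 -54 350 [-35. -11. -57.] [-21.  12. -51.]
-1 -48 279 [-34. -12. -51.] [-21.  11. -45.]
-1 -42 109 [-28. -11. -45.] [-21.  11. -39.]
-1 -24 201 [-14.  -9. -26.] [-10.  10. -21.]
-1 -18 28 [-13.  -8. -21.] [-10.  -2. -15.]
-1 -12 24 [-13.  -9. -15.] [-10.  -2. -10.]
-1 -6 21 [-13.  
[... 211 characters left out ...]
  -4. -105.]
1 -102 1155 [  17.  -18. -105.] [ 55.   9. -99.]
1 -96 3535 [ 19. -14. -99.] [ 55.  13. -93.]
1 -90 1493 [ 21. -14. -93.] [ 54.  13. -87.]
1 -84 747 [ 22. -14. -87.] [ 52.   1. -81.]
1 -78 625 [ 21. -13. -81.] [ 38.  11. -75.]
1 -72 422 [ 21. -12. -75.] [ 35.  11. -69.]
1 -66 431 [ 21. -12. -69.] [ 35.  12. -63.]
1 -60 389 [ 21. -12. -63.] [ 35.  12. -57.]
1 -54 348 [ 21. -12. -57.] [ 35.  11. -51.]
1 -48 284 [ 21. -12. -51.] [ 35.  11. -45.]
1 -42 107 [ 21. -11. -45.] [ 28.  10. -39.]
1 -24 226 [ 10.  -9. -26.] [ 14.  11. -21.]
1 -18 31 [ 10.  -9. -21.] [ 14.  -2. -15.]
1 -12 28 [ 10.  -9. -15.] [14. -3. -9.]
1 -6 22 [10. -9. -9.] [14. -3. -3.]
1 0 9 [10. -9. -3.] [14. -2. -1.]
```

View pics/w5.png

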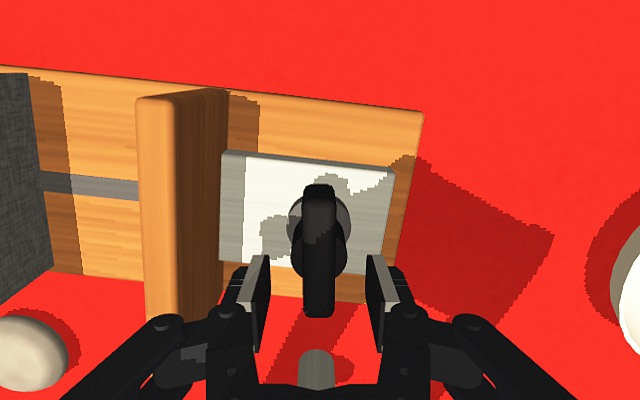

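The picture shows the half-open fingers straddling the bar, with silver pads at (262,290) and (378,290). Depth shows their tips about 40 mm behind the reported TCP, at world z≈96, just above the bar top at 87. So I need to go about 30 mm lower. First I'll check that the knuckles clear the board.

```bash
python3 - <<'E'
from h import *
s=r.sense(); t=s['tool_pos']; Rt=R.from_euler('xyz',s['tcp_rot'],degrees=True).as_matrix()
a,d,p=snap('wrist'); T=(pts(d,p)-t)@Rt
m=(T[...,2]<-55)&(d>0)&(abs(T[...,1])<60)
q=T[m]
for z in range(-100,-55,6):
    k=q[abs(q[:,2]-z)<3]; print(z,np.round(k.min(0)),np.round(k.max(0)))
E
```

```text
-100 [ -57.  -17. -103.] [ 58.  11. -97.]
-94 [-56. -15. -97.] [ 56.  13. -91.]
-88 [-54. -14. -91.] [ 53.  13. -85.]
-82 [-49. -14. -85.] [ 50.   4. -79.]
-76 [-34. -12. -79.] [ 30.  12. -73.]
-70 [-35. -12. -73.] [ 35.  11. -67.]
-64 [-35. -12. -67.] [ 35.  12. -61.]
-58 [-35. -12. -61.] [ 35.  12. -55.]
```

```bash
python3 -m pendant '[[0.5,0,0,10,0],[0.5,0,0,10,0],[0.5,0,0,10,0],[0.5,0,0,0,0],[0,0,0,0,0],[0,0,0,0,0],[0,0,0,0,0],[0,0,0,0,0],[0,0,0,0,0]]' 40; python3 -c "
from h import *
s=r.sense(); print(s['tool_pos'],s['tcp_rot'],s['ft_force'],s['wrist_torque'],s['finger_gap'])"
```

```text
time: 5.55
tool_pos: [520.8, -161.9, 25.3]
tcp_rot: [-180.0, -0.0, -84.2]
ft_force: [0.1, -1.8, 0.1]
finger_gap: 15.4
[ 520.82997161 -161.89401004   25.31370956] [-1.79975590e+02 -3.17838564e-02 -8.41712567e+01] [ 0.12511912 -1.75569479  0.12120631] [-0.29852395  0.03842333  0.0544483 ] 15.39579015409237
```

The bar is gripped now (gap 15.4 mm). Next I loosen it by 62°.

```bash
python3 -m pendant '[[0,0,0,0,-4],[0,0,0,0,-7],[0,0,0,0,-8],[0,0,0,0,-8],[0,0,0,0,-8],[0,0,0,0,-8],[0,0,0,0,-8],[0,0,0,0,-8],[0,0,0,0,-3],[0,0,0,0,0]]' 40; python3 - <<'E'
from h import *
s=r.sense(); print(s['tool_pos'],s['tcp_rot'],s['ft_force'],s['wrist_torque'],s['finger_gap'])
a,d,p=snap('wrist'); b,_,_=snap('scene')
cv2.imwrite('pics/c6.png',np.vstack([a[:300,80:560],cv2.resize(b[120:270,220:460],(480,300))]))
E
```

```text
time: 6.55
tool_pos: [520.2, -161.3, 25.2]
tcp_rot: [-180.0, 0.1, -22.1]
ft_force: [-4.9, 0.5, 3.2]
finger_gap: 14.9
[ 520.2444153  -161.29387886   25.17215221] [-1.79990032e+02  5.31427701e-02 -2.21277934e+01] [-4.85852974  0.48512023  3.22383216] [0.23959961 0.69093939 0.18560512] 14.935601516452806
```

View pics/c6.png

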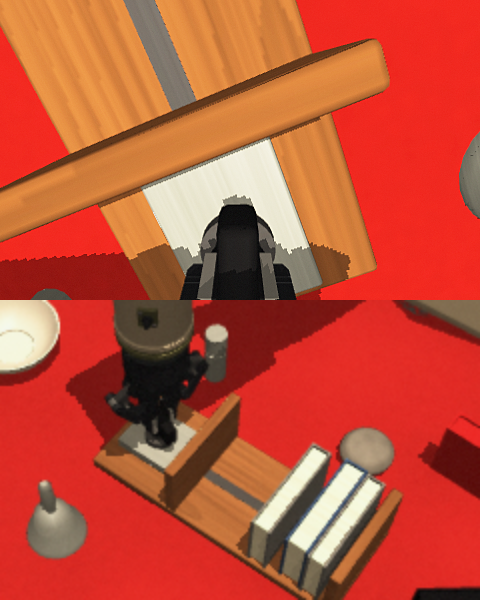

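The upper crop shows the bar at (238,240) turned with the fingers, so the knob is at about 68° (1.19 rad), loosened. Next I slide 90 mm in 10 mm rows, stopping short of the first book (about 102 mm away).

```bash
python3 -m pendant '[[0,-1.8,-4.65,0,0],[0,-3.7,-9.3,0,0],[0,-3.7,-9.3,0,0],[0,-3.7,-9.3,0,0]]' 40; python3 -m pendant '[[0,-3.7,-9.3,0,0],[0,-3.7,-9.3,0,0],[0,-3.7,-9.3,0,0],[0,-3.7,-9.3,0,0],[0,-3.7,-9.3,0,0],[0,-1.8,-4.65,0,0],[0,0,0,0,0]]'; python3 - <<'E'
from h import *
s=r.sense(); t=s['tool_pos']; print(t,s['tcp_rot'],s['ft_force'],s['wrist_torque'],s['finger_gap'])
for n in('top','scene'):
    a,d,p=snap(n); P=pts(d,p); X,Y,Z=P[...,0],P[...,1],P[...,2]
    m=(abs(X-545)<18)&(Y>-40)&(Y<160)&(Z>94)&(Z<118)
    h,e=np.histogram(P[m][:,1],bins=np.arange(-40,160,2)); print(n,' '.join(f'{int(a)}:{int(b)}' for a,b in zip(e,h) if b))
E
```

```text
time: 7.05
tool_pos: [520.6, -126.7, 25.2]
tcp_rot: [180.0, 0.0, -22.3]
ft_force: [-5.5, -1.5, 4.5]
finger_gap: 14.9
time: 7.75
tool_pos: [521.1, -70.7, 25.1]
tcp_rot: [-180.0, 0.1, -22.2]
ft_force: [-4.9, 0.7, 5.6]
finger_gap: 15.5
[521.08344283 -70.66856937  25.14831881] [-1.79995487e+02  5.24393393e-02 -2.22211591e+01] [-4.86636862  0.66904373  5.64042466] [0.21792457 0.9916471  0.04975938] 15.481522188819905
top 88:2 90:6 92:7 94:8 96:12 98:15 100:19 102:15 104:18 106:16 108:19 110:18 112:25 114:11 122:30 124:21 126:17 128:14 130:18 132:15 134:17 136:13 138:2
scene -12:5 -10:9 -8:13 -6:11 -4:12 -2:13 0:12 2:22 4:3 18:4 20:11 22:16 24:11 26:13 28:15 30:11 32:13 34:11 36:13 38:13 40:9 42:10 44:25 46:1 60:1 62:10 64:19 66:13 68:12 70:13 72:13 74:11 76:13 78:15 80:11 82:13 84:13 86:13 88:6 90:13 92:10 94:15 96:20 98:11 100:14 102:12 104:14 106:12 108:14 110:13 112:9 114:10 116:22 124:6 126:10 128:13 130:13 132:14 134:15 136:10 138:20 140:5
```

The scene camera gives the board's inner face at about 3.5, book_c at 18–45, books b and a at 61–117, and the fixed face at about 123. That leaves about 40 mm of travel, so I slow down and watch the force.

```bash
python3 -m pendant '[[0,-1.5,-3.7,0,0],[0,-1.5,-3.7,0,0],[0,-1.5,-3.7,0,0],[0,-1.5,-3.7,0,0],[0,-1.5,-3.7,0,0]]'; python3 -m pendant '[[0,-1.5,-3.7,0,0],[0,-1.5,-3.7,0,0],[0,-1.1,-2.8,0,0]]';python3 -m pendant '[[0,-0.7,-1.86,0,0],[0,-0.7,-1.86,0,0]]'
```

```text
time: 8.35
tool_pos: [521.2, -51.7, 25.1]
tcp_rot: [180.0, 0.0, -22.3]
ft_force: [-4.7, -1.2, 3.9]
finger_gap: 15.2
time: 8.65
tool_pos: [521.4, -40.6, 25.2]
tcp_rot: [180.0, 0.0, -22.2]
ft_force: [-4.3, -1.9, 4.8]
finger_gap: 15.1
time: 8.85
tool_pos: [521.4, -36.9, 25.1]
tcp_rot: [180.0, 0.0, -22.2]
ft_force: [-5.7, -3.2, 4.6]
finger_gap: 15.3
```

```bash
for i in 1 2; do :; done; python3 -m pendant '[[0,-0.37,-0.93,0,0],[0,-0.37,-0.93,0,0]]';python3 -m pendant '[[0,-0.37,-0.93,0,0]]';python3 -m pendant '[[0,0,0,0,0]]'; python3 - <<'E'
from h import *
for n in('scene',):
    a,d,p=snap(n); P=pts(d,p); X,Y,Z=P[...,0],P[...,1],P[...,2]
    m=(abs(X-545)<18)&(Y>-40)&(Y<160)&(Z>94)&(Z<118)
    h,e=np.histogram(P[m][:,1],bins=np.arange(-40,160,2)); print(n,' '.join(f'{int(a)}:{int(b)}' for a,b in zip(e,h) if b))
cv2.imwrite('pics/c7.png',cv2.resize(a[150:290,310:450],(700,700),interpolation=2)[:600])
E
```

```text
time: 9.05
tool_pos: [521.4, -35.2, 25.1]
tcp_rot: [179.9, 0.0, -22.2]
ft_force: [-5.4, -4.3, 5.2]
finger_gap: 14.9
time: 9.15
tool_pos: [521.4, -34.3, 25.2]
tcp_rot: [179.9, 0.0, -22.2]
ft_force: [-5.4, -3.6, 4.0]
finger_gap: 15.3
time: 9.25
tool_pos: [521.4, -34.1, 25.2]
tcp_rot: [179.9, 0.0, -22.2]
ft_force: [-4.6, -1.9, 3.3]
finger_gap: 15.2
scene -40:4 -38:7 -36:9 -34:4 -32:1 -30:7 -28:7 24:2 26:11 28:13 30:13 32:12 34:13 36:10 38:7 40:11 42:19 44:11 46:14 48:11 50:14 52:13 54:11 56:13 58:10 60:13 62:7 64:11 66:14 68:15 70:12 72:12 74:14 76:10 78:15 80:14 82:12 84:11 86:11 88:16 90:13 92:7 94:13 96:12 98:18 100:12 102:14 104:12 106:16 108:10 110:14 112:12 114:14 116:10 118:16 120:11 124:4 126:12 128:12 130:13 132:12 134:15 136:14 138:17 140:5
```

View pics/c7.png

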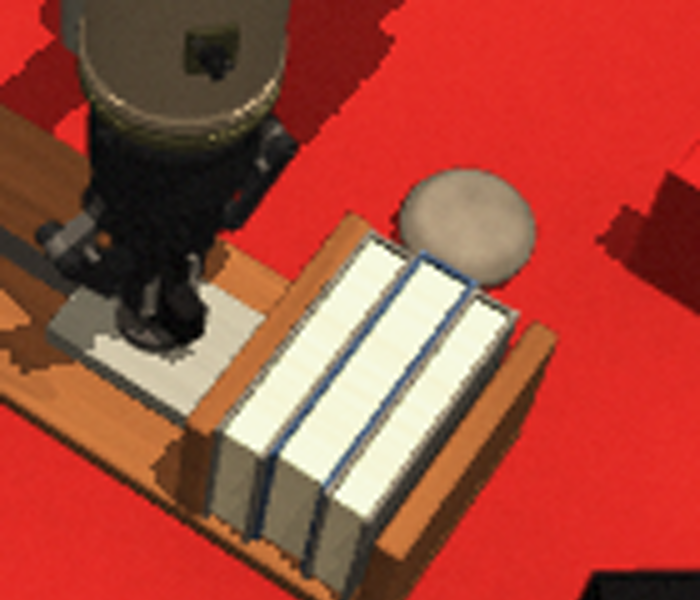

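The crop shows the board and three books touching each other, with a gap of about 3 mm to the fixed end at (450,420). I continue in small steps until the force rises clearly.

```bash
python3 -m pendant '[[0,-0.37,-0.93,0,0],[0,-0.37,-0.93,0,0]]'|grep -E 'pos|force';python3 -m pendant '[[0,-0.2,-0.46,0,0]]'|grep -E 'pos|force';python3 -m pendant '[[0,-0.2,-0.46,0,0]]'|grep -E 'pos|force'
```

```text
tool_pos: [521.4, -32.3, 25.2]
ft_force: [-5.7, -3.6, 4.6]
tool_pos: [521.4, -31.8, 25.1]
ft_force: [-6.1, -3.7, 5.0]
tool_pos: [521.4, -31.3, 25.2]
ft_force: [-5.7, -4.9, 4.8]
```

```bash
python3 -m pendant '[[0,-0.2,-0.46,0,0]]'|grep -E 'pos|force'; python3 -m pendant '[[0,0,0,0,0]]'|grep -E 'pos|force'
```

```text
tool_pos: [521.4, -30.8, 25.2]
ft_force: [-5.1, -4.8, 3.4]
tool_pos: [521.4, -30.7, 25.2]
ft_force: [-4.8, -3.3, 4.5]
```

```bash
python3 -m pendant '[[0,-0.2,-0.46,0,0]]'|grep -E 'pos|force'; python3 -m pendant '[[0,-0.2,-0.46,0,0]]'|grep -E 'pos|force'; python3 - <<'E'
from h import *
for n in('scene','top'):
    a,d,p=snap(n); P=pts(d,p); X,Y,Z=P[...,0],P[...,1],P[...,2]
    m=(abs(X-545)<18)&(Y>100)&(Y<160)&(Z>94)&(Z<118)
    h,e=np.histogram(P[m][:,1],bins=np.arange(100,160,1)); print(n,' '.join(f'{int(a)}:{int(b)}' for a,b in zip(e,h)))
E
```

```text
tool_pos: [521.4, -30.3, 25.2]
ft_force: [-6.1, -3.9, 4.7]
tool_pos: [521.4, -29.8, 25.2]
ft_force: [-4.9, -3.7, 4.3]
scene 100:7 101:7 102:4 103:8 104:8 105:9 106:7 107:5 108:7 109:7 110:6 111:7 112:7 113:6 114:7 115:4 116:6 117:9 118:6 119:6 120:5 121:5 122:7 123:6 124:16 125:5 126:3 127:6 128:9 129:7 130:5 131:8 132:5 133:7 134:7 135:8 136:6 137:7 138:8 139:10 140:7 141:0 142:0 143:0 144:0 145:0 146:0 147:0 148:0 149:0 150:0 151:0 152:0 153:0 154:0 155:0 156:0 157:0 158:0
top 100:0 101:0 102:0 103:0 104:0 105:0 106:0 107:0 108:0 109:0 110:0 111:0 112:0 113:0 114:0 115:0 116:0 117:0 118:0 119:0 120:0 121:0 122:0 123:0 124:0 125:0 126:0 127:0 128:0 129:0 130:0 131:0 132:0 133:0 134:0 135:0 136:0 137:0 138:0 139:0 140:0 141:0 142:0 143:0 144:0 145:0 146:0 147:0 148:0 149:0 150:0 151:0 152:0 153:0 154:0 155:0 156:0 157:0 158:0
```

```bash
python3 -m pendant '[[0,-0.2,-0.46,0,0]]'|grep -E 'pos|force'; python3 -m pendant '[[0,-0.2,-0.46,0,0]]'|grep -E 'pos|force'
```

```text
tool_pos: [521.4, -29.3, 25.1]
ft_force: [-5.2, -3.9, 4.3]
tool_pos: [521.4, -28.8, 25.2]
ft_force: [-5.3, -6.4, 4.1]
```

```bash
python3 -m pendant '[[0,0,0,0,0]]'|grep -E 'pos|force'; python3 -c "
from h import *
a,d,p=snap('scene'); cv2.imwrite('pics/c8.png',cv2.resize(a[180:290,330:440],(600,600),interpolation=2))"
```

```text
tool_pos: [521.5, -28.9, 25.2]
ft_force: [-4.4, -4.1, 5.5]
```

View pics/c8.png

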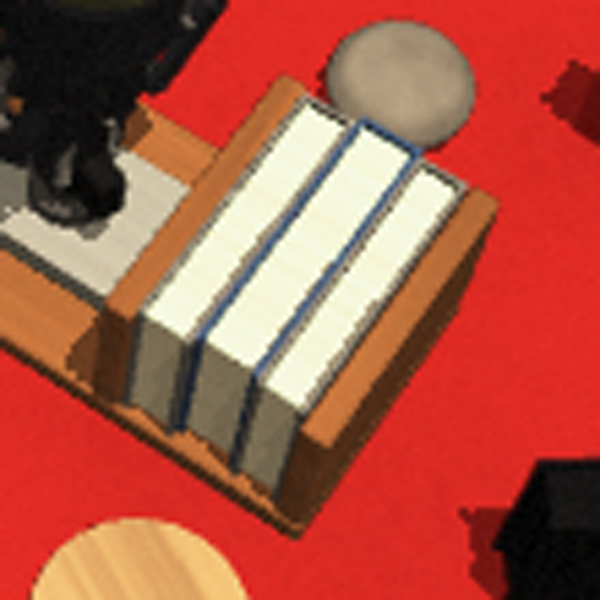

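The crop shows all three books upright and reaching the fixed end at (400,330), and the force is just starting to rise. Two more half-millimetre steps to confirm they are snug.

```bash
python3 -m pendant '[[0,-0.2,-0.46,0,0]]'|grep -E 'pos|force'; python3 -m pendant '[[0,0,0,0,0]]'|grep -E 'pos|force'
```

```text
tool_pos: [521.4, -28.8, 25.1]
ft_force: [-5.4, -8.8, 2.9]
tool_pos: [521.5, -28.9, 25.2]
ft_force: [-4.6, -6.9, 4.0]
```

The TCP has stopped advancing at -28.9 and the force is rising to about 7–9 N: snug and gentle. Now I tighten by turning +68°.

```bash
python3 -m pendant '[[0,0,0,0,4],[0,0,0,0,8],[0,0,0,0,8],[0,0,0,0,8],[0,0,0,0,8],[0,0,0,0,8],[0,0,0,0,8],[0,0,0,0,8],[0,0,0,0,5],[0,0,0,0,0]]'; python3 -c "
from h import *
s=r.sense(); print(s['wrist_torque'])"; python3 -m pendant '[[0,0,0,0,2],[0,0,0,0,2],[0,0,0,0,0]]'; python3 -c "
from h import *
s=r.sense(); print(s['wrist_torque'])"
```

```text
time: 11.75
tool_pos: [522.1, -29.7, 25.3]
tcp_rot: [-180.0, -0.2, -87.5]
ft_force: [-2.8, -9.8, 1.2]
finger_gap: 15.5
[-1.52707755  0.38968225 -0.06132158]
time: 12.05
tool_pos: [522.1, -29.7, 25.3]
tcp_rot: [-179.9, -0.2, -91.3]
ft_force: [-2.1, -10.2, 2.0]
finger_gap: 15.2
[-1.64306712  0.41917012  0.52580912]
```

Torque rose to 0.53 N m at yaw -91.3°, so that is the stop. One small push to confirm.

```bash
python3 -m pendant '[[0,0,0,0,2],[0,0,0,0,1],[0,0,0,0,0]]' 60; python3 -c "
from h import *
s=r.sense(); print(s['wrist_torque'],s['tcp_rot'])"
```

```text
time: 12.35
tool_pos: [522.0, -29.8, 25.4]
tcp_rot: [-179.9, -0.2, -94.2]
ft_force: [-3.3, -10.7, 1.6]
finger_gap: 14.7
[-1.63346085  0.51332721  1.93576124] [-179.93549866   -0.21814641  -94.15003906]
```

It's at the stop: torque is 1.9 N m with no more turning of the knob. Release and lift.

```bash
python3 -m pendant '[[0.5,0,0,0,0],[0.5,0,0,0,0],[0.5,0,0,0,0],[0.5,0,0,0,0],[0.5,0,0,-15,0],[0.5,0,0,-30,0],[0.5,0,0,-40,0],[0.5,0,0,-40,0],[0.5,0,0,-40,0],[0.5,0,0,0,0]]'; python3 - <<'E'
from h import *
a,d,p=snap('wrist'); P=pts(d,p); X,Y,Z=P[...,0],P[...,1],P[...,2]
q=P[(abs(X-521)<50)&(abs(Y+29)<40)&(Z>84)&(Z<95)][:,:2]
v,_,_=np.linalg.svd(np.cov((q-q.mean(0)).T)); print('bar',len(q),q.mean(0),np.degrees(np.arctan(v[1,0]/v[0,0])))
m=(abs(X-545)<18)&(Y>0)&(Y<160)&(Z>94)&(Z<118)
b,_,_=snap('scene')
cv2.imwrite('pics/c9.png',np.vstack([cv2.resize(a,(480,300)),cv2.resize(b[120:270,240:480],(480,300))]))
E
```

```text
time: 13.35
tool_pos: [525.7, -28.1, 198.7]
tcp_rot: [-179.3, -0.0, -94.2]
ft_force: [-0.1, -0.4, 0.8]
finger_gap: 42.9
bar 1177 [522.24424578 -29.72032771] -0.4521626552876648
```

View pics/c9.png

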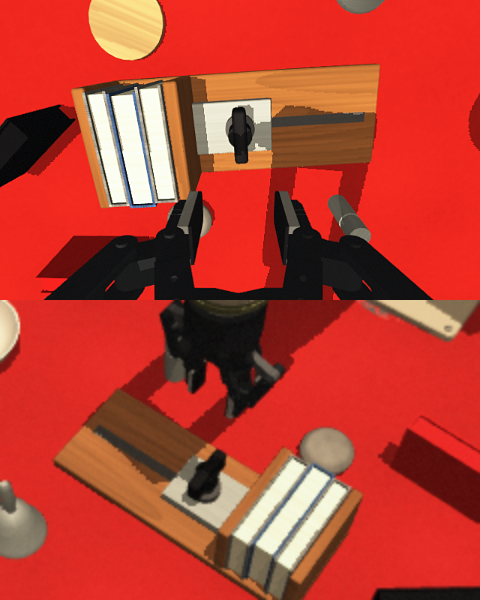

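The bar lies at -0.45°, along the rack's x axis (-0.6°), so the knob is fully tight. The final picture shows the books upright and snug between the ends, the gripper clear, and the bystanders standing where they were. Handing in.

```bash
python3 -c "
from bench import hand_in
print(hand_in())"
```

```text
the job is handed in; nothing more can be done
None
```

The rack is closed up: I loosened the knob to about 68°, slid the end about 132 mm until the three books were snug, and tightened the knob to its stop. I handed in at about 13.5 s of the 43 s allowed.

**Squeeze on the books:** the sliding force rose from about 4 N to 7–9 N as the books met the fixed end. It read about 10 N during tightening.

**Last checks:**
- The knob bar lies at -0.45°, against about -0.6° for the rack, and the torque rose to 1.9 N m at the stop.
- The books look upright with no visible gaps.
- The gripper is clear with near-zero force.
- The bystanders in the final view look undisturbed. I judged that by eye and did not measure them.

**What disagreed:** the first grasp closed on nothing. Depth images showed the finger tips about 40 mm short of the reported TCP, so I went 30 mm lower and the second grasp held. No contact was felt during the miss.

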